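# Load the tape dispenser whose lid is blocked by a jar

## Robot

A 6-joint arm with a two-finger parallel gripper is mounted at the origin on the work surface. World frame = base frame: x ahead of the robot, y to its left, z up, the work surface at z = 0. Lengths are in m, angles in rad, forces in N, time in s.
With the tool pointing down it reaches from about 0.375 to 0.9 m from the base axis. Payload 3.1 kg.
Tool frame: the origin (TCP) lies midway between the tips of the shut fingers; the grasp point (between the pads) lies 19 mm behind it; z points along the fingers, y is the line along which they close (so a half turn about z gives the same grasp; the last joint's range is limited). The gripper opens to 87 mm and grips with 3 to 60 N. Pads are 19 mm wide; open, the fingers measure 117 mm over their backs; the gripper's body (75 mm by 190 mm) begins 51 mm behind the grasp point.
Start: joints at [-1.381, 0.527, 1.433, -0, 1.181, -0.178], TCP at [0.225, -0.583, 0.223] pointing down, gripper open.
Joint ranges: [-3.08, 3.08], [-0.75, 2.2], [0.22, 2.44], [-1.43, 4.57], [0, 2.65], [-2.85, 2.85]. Speed limits (rad/s): [2.79, 2.79, 3.14, 3.14, 3.14, 3.14].

## Interface

Orientations are given as a unit quaternion [x, y, z, w].
In Python, from rig import robot gives the robot as it stands. The module is installed in compiled form; this text tells all that it offers.
- The arm moves only by the tool play_rows, never from a script. Its arguments are lists of equal length, an entry for each row: "gripper": the closure, from -1 (fully open) to 1 (shut); "delta_pos": the shift along the tool's x, y, z in cm, a list of three; "turn": the turn, a rotation vector about the tool's x, y, z in rad, a list of three. A call has 1 to 12 rows; each row is the pose to reach, as a shift and turn from the pose commanded when the call began, along the tool's axes at that moment; what a row does not reach only later rows make up. A row lasts 1/8 s, in which the tool goes at most 62.5 mm and 10.7 degrees, less where a joint would pass 70% of its speed; a pose out of reach is approached as far as the arm can. A call with a gripper value outside its range is refused whole. The fingers move at their own pace and stop on an object; "squeeze" is the grip in N (left out, the last holds). Time passes only in rows, so rows that repeat a pose let the fingers close. It gives the time, the measured TCP pose, the force, the opening and the grip force at its end, in the units of the state.
- robot.get_obs(): the state, without advancing time (a new reading comes with each control period).
- robot.camera(name): name is "side" or "top"; returns a dict with "color" (384x512x3 uint8, red, green, blue), "vfov" (degrees; the focal length in pixels is half the picture's height over the tangent of half this angle, whatever the lens; pixels are square), "cx", "cy" (the principal point, pixels), "k1" (the pictures are not rectified: a ray, as slopes to the right and down, at radius r is drawn at 1 + k1 r^2 times it, then the intrinsics apply), "R" (3x3) and "t" (3): a world point X has camera coordinates R X + t. Camera axes: x right, y down, z forward; pixel columns grow to the right and rows downward; lengths in m; the calibration is good to about 2 mm. A picture is of the moment at which its call begins. There is no depth.
- robot.hand_in(): hands the job in; it is judged then, once.
The state is a dict: "time": time; "q": joint angles; "joint_velocities": joint speeds; "joint_torque": joint torques, N m; "position": TCP position; "tool_rot": TCP orientation; "ft_force": force on the tool from outside, world axes, zero at the start; "moment": the same for the moment, N m; "grip_width": finger opening in m; "grip_force": force on a finger pad.
Only numpy, scipy, OpenCV 4.12 (cv2) and the standard library are available. Lean on these libraries where they do the work, as an engineer would, in place of code of your own. Each camera call takes 0.05 s, during which the arm holds its last target. There are 200 camera calls.

## Task

The label tape dispenser needs its roll, but a glass jar has been left on its lid. First move the jar into the shallow steel tray, keeping it upright and setting it down gently, and only then open the lid wide, slide the tape roll off its leaning spindle and lay it flat inside the dispenser. Finally shut the lid fully, and leave the bottles, beaker and racks where they stand.

Things in the scene. Friction and masses are not known exactly. Their poses are not given: they have to be found in the camera images.
- jar: Clear glass jar with a brown paper-covered cap, 54 mm diameter, 78 mm tall (straight glass body up to 58 mm, cap 46 mm diameter above 64 mm), about 160 g, standing upright on the dispenser's lid. Origin: centre of its underside, z up.
- tray: Shallow square steel tray fixed to the bench, 150 x 150 mm outside, 142 x 142 mm inside, rim 12 mm high, floor 4 mm thick. Origin: centre of its underside, on the bench.
- dispenser: Tape dispenser: grey open-topped box fixed to the bench, 150 x 150 mm outside, 70 mm high, walls and floor 5 mm, empty inside (140 x 140 mm, 65 mm deep), white lid on top, black cutter on the front (-x) face. Origin: centre of its underside; x points from the front to the hinge side, z up.
- lid (a joint): Lid angle in rad: 0 shut, grows as the front edge rises, stop at 1.9. The hinge is stiff: the lid stays where it is left. The lid is a plate 150 x 150 mm, 8 mm thick, its top 78 mm above the bench when shut.
- lid_handle (a point): Grip point of the small steel knob that stands on the lid on its middle line, 30 mm from its front edge: mushroom-shaped, 43 mm tall, its round head 28 mm in diameter and 16 mm thick on a 12 mm neck; the point is the middle of the head, 35 mm above the lid. It moves with the lid.
- lid_hinge (a point): Middle of the lid's hinge line, at the far (+x) top rim of the dispenser; its y axis is the hinge line.
- roll: Roll of white paper tape on a cardboard core: ring, 50 mm outside diameter, 25.6 mm bore, 26 mm wide, about 60 g, on the leaning spindle. Origin: centre of its lower face; z along its axis (up along the spindle at the start), the upper face is at z = 26 mm.
- spindle: Spindle stand fixed to the bench: grey base plate 130 x 100 x 20 mm with a steel post of 21 mm diameter leaning 30 degrees from vertical towards the stand's -x side. The post rises from a black collar, 36 mm diameter, whose upper face (the shoulder on which the roll sits) is 35 mm along the axis from the base plate's top. Origin: centre of the base plate's underside.
- spindle_shoulder (a point): Point on the post's axis at the collar's upper face, where the roll's lower face rests.
- spindle_tip (a point): Free upper end of the spindle's post, on its axis, 51 mm beyond the shoulder.
- amber: Bystander: amber glass bottle, 52 mm diameter, 120 mm tall, between the dispenser and the spindle. Origin: centre of its underside.
- rack_green: Bystander: green tube rack with three stoppered tubes, 150 x 65 mm, 63 mm high, tubes to 117 mm. Origin: centre of its underside.
- beaker: Bystander: empty glass beaker, 68 mm diameter, 90 mm tall. Origin: centre of its underside.
Mind the look-alikes: they are no part of the job. Several things look just like the tray: the one meant starts farthest to the robot's right.

How it is judged:
By the outcome, as a careful person would: the job done as asked, in the order asked, and still so for the second after the job is handed in, with the robot touching nothing.
It also fails if it takes over 69 s, if anything falls off the work surface, if the arm or the gripper's body presses on something with over 40 N, if the wrist force passes 120 N, or if a joint passes its speed limit or range.

## Working session

There is one attempt and no reset: what is moved stays moved. The work goes in short steps, Python scripts to look and compute and a tool call to move; the robot and the scene stay as the last step left them, time stands still between calls to the robot, and variables do not carry over. Pictures are saved under pics/ and viewed, at most 10 in all, crops included, and the job is handed in when it is done.

Besides the shell and the picture viewer there is one more tool, called as name(argument=value, ...) on one line, values as JSON. play_rows: Moves the arm, as the interface text tells. Its arguments: {"type":"object","properties":{"gripper":{"type":"array","items":{"type":"number"}},"delta_pos":{"type":"array","items":{"type":"array","items":{"type":"number"}}},"turn":{"type":"array","items":{"type":"array","items":{"type":"number"}}},"squeeze":{"type":"number"}},"required":["gripper","delta_pos","turn"]}

```bash
mkdir -p pics; cat > h.py <<'E'
import numpy as np, cv2, pickle
from scipy.spatial.transform import Rotation as Ro
def snap(robot,name,tag):
    c=robot.camera(name); pickle.dump(c,open(f'pics/{tag}.pkl','wb'))
    cv2.imwrite(f'pics/{tag}.png',c['color'][:,:,::-1]); return c
def load(tag): return pickle.load(open(f'pics/{tag}.pkl','rb'))
def f(c): return 192/np.tan(np.radians(c['vfov'])/2)
def proj(c,X):
    p=np.asarray(c['R'])@np.asarray(X,float)+c['t']; u=p[:2]/p[2]; u=u*(1+c['k1']*(u@u))
    return u*f(c)+[c['cx'],c['cy']]
def ray(c,px):
    d=(np.asarray(px,float)-[c['cx'],c['cy']])/f(c); u=d.copy()
    for _ in range(30): u=d/(1+c['k1']*(u@u))
    R=np.asarray(c['R']); return -R.T@c['t'], R.T@np.r_[u,1]
def atz(c,px,z):
    o,d=ray(c,px); return o+d*(z-o[2])/d[2]
E
python3 - <<'E'
from rig import robot
from h import *
for n in('top','side'):
    c=snap(robot,n,n+'0'); print(n,c['vfov'],c['cx'],c['cy'],c['k1'],-np.asarray(c['R']).T@c['t'])
    cv2.imwrite(f'pics/{n}0b.png',cv2.resize(c['color'][:,:,::-1],(800,600),interpolation=cv2.INTER_CUBIC))
print(robot.get_obs())
E
```

```text
top 51.96370452156803 250.80133927412567 202.18089067997988 0.044870498286673145 [ 0.24756279 -0.00294418  1.4372374 ]
side 50.148651679628905 251.77671367529314 192.4608304825665 0.03603951520721342 [0.09133315 0.82231913 0.83011046]
{'time': 0.1, 'q': array([-1.38151767e+00,  5.28389844e-01,  1.43377912e+00, -3.08544919e-05,
        1.18141171e+00, -1.78508844e-01]), 'joint_velocities': array([ 0.0021695 , -0.00249226, -0.00255694,  0.00044908,  0.00142404,
        0.00070504]), 'joint_torque': array([-1.99332094e-04, -4.40983200e+01, -1.77151269e+01,  6.34630350e-02,
        5.33628871e-02, -4.56896942e-05]), 'position': array([ 0.22460619, -0.582531  ,  0.2216577 ]), 'tool_rot': array([ 9.83137580e-01,  1.82864731e-01, -1.96189934e-05, -9.93918244e-04]), 'ft_force': array([ 0.64879267, -0.34400347, -0.49757991]), 'moment': array([-0.01558184, -0.00907279, -0.00043959]), 'grip_force': 0.0, 'grip_width': 0.08709379930222044}
```

View pics/top0b.png

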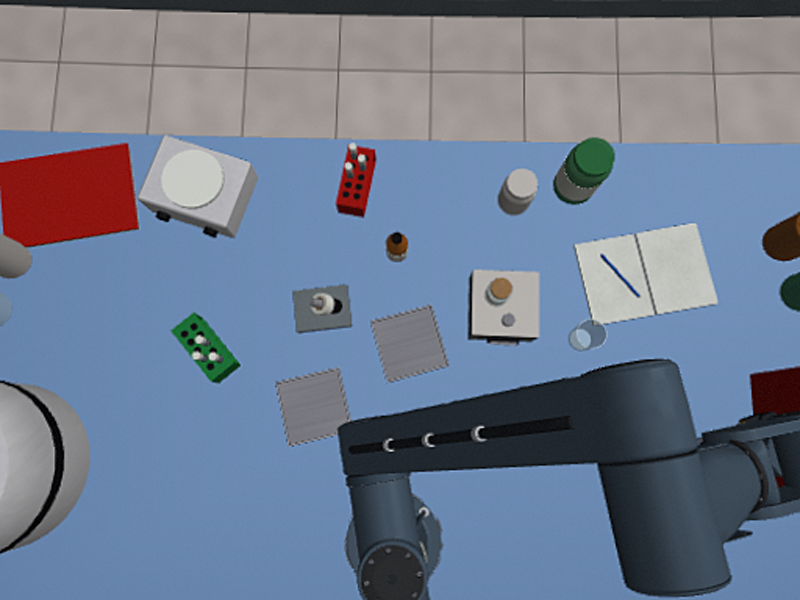

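View pics/side0b.png

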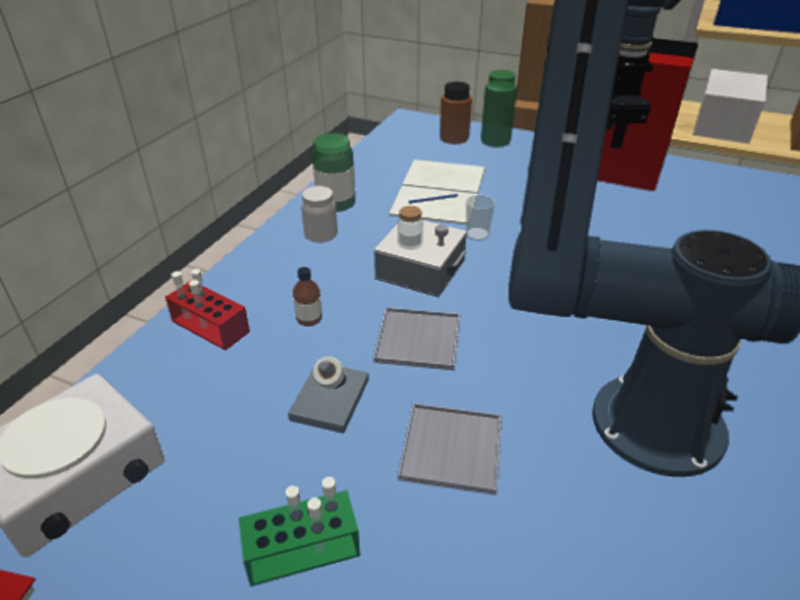

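The top view shows the dispenser (505,305), with the jar (500,290) and knob (508,321) on it. The trays are at (410,343) and (313,406), the spindle and roll at (322,305), and the amber bottle at (397,246). The side view shows the same layout. Next I'll enlarge crops.

```bash
python3 - <<'E'
from h import *
def crop(tag,x0,y0,x1,y1,s):
    c=load(tag)['color'][y0:y1,x0:x1,::-1]; im=cv2.resize(c,None,fx=s,fy=s,interpolation=cv2.INTER_CUBIC)
    for x in range(x0-x0%10+10,x1,10): cv2.line(im,((x-x0)*s,0),((x-x0)*s,6 if x%50 else 16),(0,0,255),1); 
    for x in range(x0-x0%20+20,x1,20): cv2.putText(im,str(x),((x-x0)*s-10,22),0,.4,(0,0,255),1)
    for y in range(y0-y0%20+20,y1,20): cv2.putText(im,str(y),(8,(y-y0)*s+4),0,.4,(0,0,255),1); cv2.line(im,(0,(y-y0)*s),(6,(y-y0)*s),(0,0,255),1)
    return im
cv2.imwrite('pics/ct.png',crop('top0',170,145,360,290,4))
a=crop('side0',178,125,325,275,4); cv2.imwrite('pics/cs.png',a)
for n in('top0','side0'):
    c=load(n)
    print(n,[proj(c,p).round(1).tolist() for p in([0,0,0],[.5,0,0],[.5,-.3,0])])
c=load('top0')
s=1/1.5625
for nm,p,z in [('disp TL',(470,270),.078),('TR',(539,271),.078),('BR',(537,338),.078),('BL',(470,338),.078),('knob',(508,321),.121),('cap',(500,286),.156),('trayA',(410,343),.01),('trayB',(313,406),.01),('spbase',(322,308),.02),('roll',(322,302),.09)]:
    print(nm,atz(c,np.array(p)*s,z).round(3))
E
```

```text
top0 [[251.9, 345.7], [254.9, 203.4], [336.2, 205.1]]
side0 [[420.5, 271.6], [246.1, 217.5], [282.9, 165.5]]
disp TL [ 0.6   -0.161  0.078]
TR [ 0.6   -0.316  0.078]
BR [ 0.447 -0.309  0.078]
BL [ 0.444 -0.161  0.078]
knob [ 0.477 -0.238  0.121]
cap [ 0.546 -0.215  0.156]
trayA [ 0.439 -0.029  0.01 ]
trayB [0.289 0.191 0.01 ]
spbase [0.516 0.179 0.02 ]
roll [0.516 0.171 0.09 ]
```

View pics/ct.png

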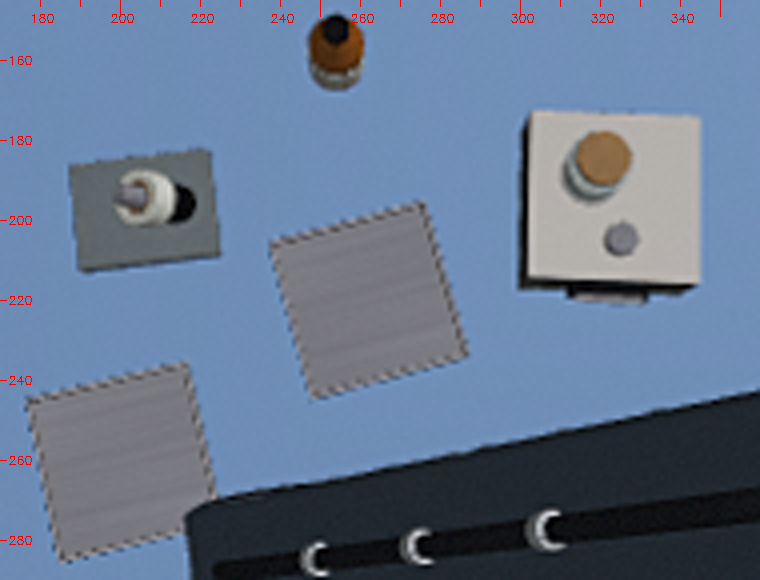

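View pics/cs.png

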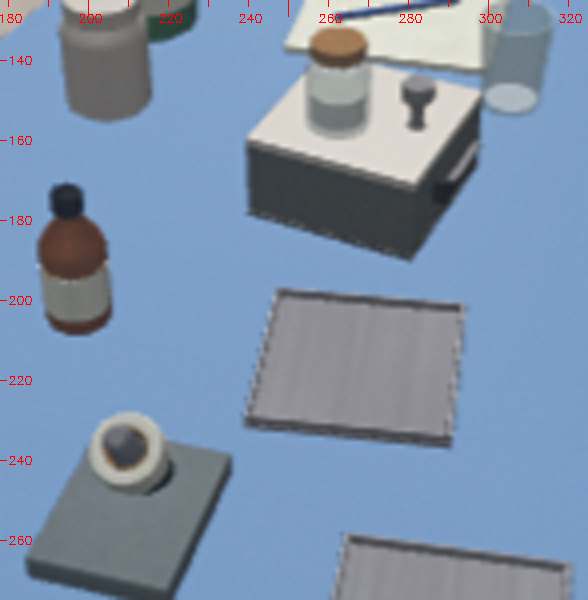

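The crops give these positions in full-image pixels (x = x0 + px/4):
- **Top view:** lid corners near (302,173) and (345,174), knob (325,205), cap (321,184), spindle tip (202,194).
- **Side view:** knob head (282,147), jar cap (262,137), spindle tip (209,236).

Now I'll fit the poses.

```bash
cat > fit.py <<'E'
from h import *
from scipy.optimize import least_squares
T=load('top0');S=load('side0')
t=lambda x,y:(T,(170+x/4,145+y/4)); s=lambda x,y:(S,(178+x/4,125+y/4))
def rect(name,obs,z,hx,hy,g):
    # obs: (sx,sy,(cam,px))
    def W(p,sx,sy,zz=z): c,k=np.cos(p[2]),np.sin(p[2]); return [p[0]+c*sx*hx-k*sy*hy,p[1]+k*sx*hx+c*sy*hy,zz]
    r=least_squares(lambda p:np.concatenate([proj(o[0],W(p,a,b))-o[1] for a,b,o in obs]),g,loss='soft_l1')
    print(name,r.x.round(4),'res',r.fun.reshape(-1,2).round(1).tolist())
    return r.x
def pt(name,obs,z=None):
    if z is None: r=least_squares(lambda p:np.concatenate([proj(c,p)-q for c,q in obs]),[.5,0,.1])
    else: r=least_squares(lambda p:np.concatenate([proj(c,[*p,z])-q for c,q in obs]),[.5,0])
    print(name,r.x.round(4),r.fun.round(1)); return r.x
if __name__=='__main__':
    rect('disp',[(1,1,t(528,111)),(1,-1,t(700,116)),(-1,-1,t(698,286)),(-1,1,t(526,277)),(1,1,s(247,141)),(-1,1,s(414,186)),(-1,-1,s(482,97))],.078,.075,.075,[.52,-.235,0])
    rect('tray',[(1,1,t(270,242)),(1,-1,t(420,202)),(-1,-1,t(468,353)),(-1,1,t(316,398)),(1,-1,s(276,290)),(-1,-1,s(466,306)),(-1,1,s(450,444)),(1,1,s(246,425))],.012,.075,.075,[.44,-.03,.2])
    rect('spindle',[(-1,1,t(68,165)),(1,1,t(210,150)),(1,-1,t(220,255)),(-1,-1,t(80,271)),(1,-1,s(232,456)),(-1,1,s(27,560)),(-1,-1,s(167,598))],.02,.065,.05,[.51,.18,-1.57])
    pt('knob',[t(621,239),s(418,90)]); pt('knobz',[t(621,239)],.121)
    pt('cap',[t(604,157),s(338,44)]); pt('capz',[t(604,156)],.156); pt('jarbase',[s(337,119)],.078)
    pt('tip',[t(129,194),s(122,442)]); pt('tipz',[t(129,194)],.0945)
    pt('rolltop',[t(143,197),s(127,450)]);
E
python3 fit.py
```

```text
disp [ 0.5248 -0.2384 -0.0233] res [[0.1, -0.4], [-0.3, 0.1], [-0.0, -0.4], [-0.4, -0.1], [-0.2, -0.3], [0.5, 0.2], [0.9, -0.9]]
tray [ 0.439  -0.0246  0.2977] res [[-1.5, -0.0], [0.2, -1.0], [-0.1, 0.4], [-2.0, 0.4], [-0.1, -0.2], [0.2, -0.2], [1.1, -0.9], [-0.3, -1.0]]
spindle [ 0.5155  0.1803 -1.439 ] res [[-0.0, -0.4], [-0.4, -0.4], [-0.2, -0.1], [-0.8, -0.2], [1.2, -0.2], [-0.4, 0.0], [0.7, -0.7]]
knob [ 0.4812 -0.239   0.1144] [-0.1 -0.3  0.3  0. ]
knobz [ 0.4791 -0.2381] [ 0. -0.]
cap [ 0.5433 -0.2188  0.1531] [-0.1 -0.2  0.2  0. ]
capz [ 0.5426 -0.2185] [0. 0.]
jarbase [ 0.5465 -0.224 ] [-0.  0.]
tip [0.517  0.1851 0.0834] [-0.  -0.1  0.1  0. ]
tipz [0.5144 0.1835] [ 0. -0.]
rolltop [0.5193 0.1755 0.0663] [-0.2 -0.5  0.4  0.1]
```

```bash
cat > go.py <<'E'
# print delta_pos (cm) and turn for a target: p, tool z, tool y
from h import *
def Rt(z,y):
    z=np.array(z,float);z/=np.linalg.norm(z);y=np.array(y,float);y-=z*(y@z);y/=np.linalg.norm(y)
    return np.c_[np.cross(y,z),y,z]
def delta(robot,p,z=None,y=None):
    o=robot.get_obs();R0=Ro.from_quat(o['tool_rot'])
    d=R0.inv().apply(np.array(p)-o['position'])*100
    tv=np.zeros(3) if z is None else (R0.inv()*Ro.from_matrix(Rt(z,y))).as_rotvec()
    print('pos',d.round(2).tolist(),'turn',tv.round(3).tolist()); return d,tv
E
python3 - <<'E'
from rig import robot
from go import *
delta(robot,[.545,-.22,.25],[0,0,-1],[-.023,-1,0])
E
```

```text
pos [42.93, -22.31, -2.78] turn [-0.002, 0.0, 0.391]
```

play_rows(gripper=[-1, -1, -1, -1, -1, -1, -1, -1, -1, -1, -1, -1], delta_pos=[[0, 0, -2.8], [42.9, -22.3, -2.8], [42.9, -22.3, -2.8], [42.9, -22.3, -2.8], [42.9, -22.3, -2.8], [42.9, -22.3, -2.8], [42.9, -22.3, -2.8], [42.9, -22.3, -2.8], [42.9, -22.3, -2.8], [42.9, -22.3, -2.8], [42.9, -22.3, -2.8], [42.9, -22.3, -2.8]], turn=[[0, 0, 0], [0, 0, 0.39], [0, 0, 0.39], [0, 0, 0.39], [0, 0, 0.39], [0, 0, 0.39], [0, 0, 0.39], [0, 0, 0.39], [0, 0, 0.39], [0, 0, 0.39], [0, 0, 0.39], [0, 0, 0.39]])

```text
time: 1.6
position: [0.544, -0.2219, 0.2504]
tool_rot: [1.0, -0.012, -0.0, 0.0]
ft_force: [0.3, -0.5, 0.1]
grip_width: 0.0873
grip_force: 0.0
```

```bash
python3 - <<'E'
from rig import robot
from go import *
c=snap(robot,'top','top1'); s=snap(robot,'side','side1')
im=np.vstack([c['color'],s['color']])[:,:,::-1]
cv2.imwrite('pics/both1.png',np.hstack([cv2.resize(c['color'][:,:,::-1],(400,300)),cv2.resize(s['color'][:,:,::-1],(400,300))]))
delta(robot,[.545,-.22,.097],[0,0,-1],[-.023,-1,0])
E
```

```text
pos [0.09, -0.2, 15.35] turn [-0.0, 0.0, -0.001]
```

View pics/both1.png

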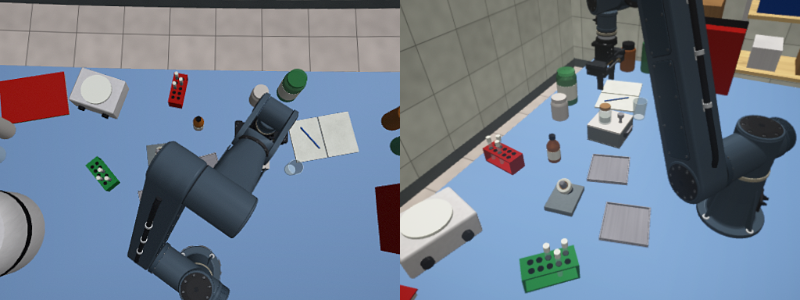

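The bench to the robot's right, now visible, has no other tray, so the tray meant is the one at (0.44,-0.025). The jar and dispenser are undisturbed. Next I descend to the jar.

play_rows(gripper=[-1, -1, -1, -1, -1, -1, -1, -0.2, 1, 1, 1, 1], delta_pos=[[0.1, -0.1, 4], [0.1, -0.1, 8], [0.1, -0.1, 11], [0.1, -0.1, 13.5], [0.1, -0.1, 15], [0.1, -0.1, 15.3], [0.1, -0.1, 15.3], [0.1, -0.1, 15.3], [0.1, -0.1, 15.3], [0.1, -0.1, 15.3], [0.1, -0.1, 15.3], [0.1, -0.1, 15.3]], turn=[[0, 0, 0], [0, 0, 0], [0, 0, 0], [0, 0, 0], [0, 0, 0], [0, 0, 0], [0, 0, 0], [0, 0, 0], [0, 0, 0], [0, 0, 0], [0, 0, 0], [0, 0, 0]], squeeze=12)

```text
time: 3.2
position: [0.5459, -0.2196, 0.0977]
tool_rot: [1.0, -0.011, 0.0, -0.0]
ft_force: [0.4, 0.1, 2.0]
grip_width: 0.0535
grip_force: 12.0
```

play_rows(gripper=[1, 1, 1, 1, 1, 1, 1, 1, 1, 1, 1, 1], delta_pos=[[0, 0, -0.8], [0, 0, -2.5], [0, 0, -4.8], [0, 0, -6.8], [0, 0, -7.8], [-0.5, -0.9, -8], [-1.8, -3, -8], [-3.3, -5.7, -8], [-4.9, -8.5, -8], [-6.5, -11.3, -8], [-8.1, -14.1, -8], [-9.6, -16.7, -8]], turn=[[0, 0, 0], [0, 0, 0], [0, 0, 0], [0, 0, 0], [0, 0, 0], [0, 0, 0], [0, 0, 0], [0, 0, 0], [0, 0, 0], [0, 0, 0], [0, 0, 0], [0, 0, 0]])

```text
time: 4.7
position: [0.4517, -0.049, 0.177]
tool_rot: [1.0, -0.011, -0.001, -0.001]
ft_force: [0.7, 0.3, -1.2]
grip_width: 0.0539
grip_force: 12.0
```

play_rows(gripper=[1, 1, 1, 1, 1, 1, 1, 1, 1, 1, 1, 1], delta_pos=[[-0.9, -1.6, 0], [-1.4, -2.4, 0], [-1.5, -2.6, 0], [-1.5, -2.6, 1], [-1.5, -2.6, 3], [-1.5, -2.6, 5.5], [-1.5, -2.6, 8], [-1.5, -2.6, 10.5], [-1.5, -2.6, 12.5], [-1.5, -2.6, 13.8], [-1.5, -2.6, 14.3], [-1.5, -2.6, 14.3]], turn=[[0, 0, 0], [0, 0, 0], [0, 0, 0], [0, 0, 0], [0, 0, 0], [0, 0, 0], [0, 0, 0], [0, 0, 0], [0, 0, 0], [0, 0, 0], [0, 0, 0], [0, 0, 0]])

```text
time: 6.2
position: [0.4394, -0.0246, 0.0344]
tool_rot: [1.0, -0.011, 0.0, 0.0]
ft_force: [-0.5, 0.5, -1.6]
grip_width: 0.0537
grip_force: 12.0
```

```bash
python3 - <<'E'
from rig import robot
from go import *
s=snap(robot,'side','side2')
cv2.imwrite('pics/cs2.png',cv2.resize(s['color'][120:260,180:340,::-1],None,fx=4,fy=4,interpolation=cv2.INTER_CUBIC))
delta(robot,[.439,-.025,.0235],[0,0,-1],[-.023,-1,0]); print(robot.get_obs()['ft_force'],robot.get_obs()['grip_width'])
E
```

```text
pos [-0.06, 0.04, 1.12] turn [0.0, -0.001, 0.001]
[-0.4103097  -0.72357554 -1.91580717] 0.053742245094884844
```

View pics/cs2.png

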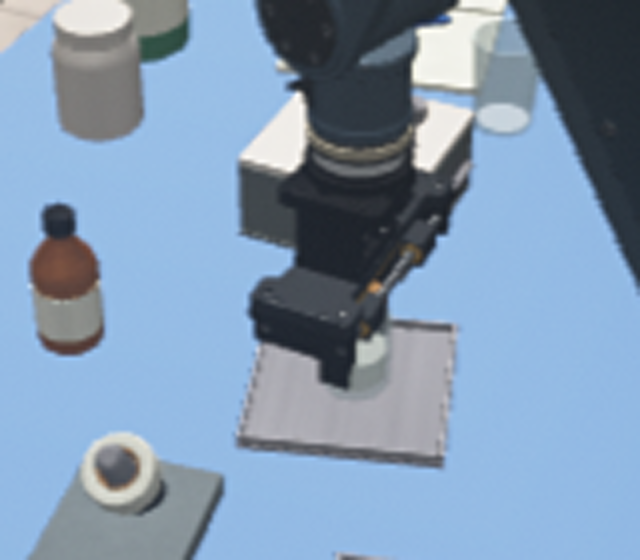

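The jar is upright over the middle of the tray (crop about 360,380), roughly 10 mm above the floor. I'll lower it slowly.

play_rows(gripper=[1, 1, 1, 1, 1, 1, 1, 1, 1], delta_pos=[[0, 0, 0.3], [0, 0, 0.55], [0, 0, 0.7], [0, 0, 0.8], [0, 0, 0.88], [0, 0, 0.95], [0, 0, 1.0], [0, 0, 1.05], [0, 0, 1.05]], turn=[[0, 0, 0], [0, 0, 0], [0, 0, 0], [0, 0, 0], [0, 0, 0], [0, 0, 0], [0, 0, 0], [0, 0, 0], [0, 0, 0]])

```text
time: 7.38
position: [0.4392, -0.0244, 0.024]
tool_rot: [1.0, -0.011, -0.0, -0.0]
ft_force: [0.5, -0.3, -1.9]
grip_width: 0.0536
grip_force: 12.0
```

play_rows(gripper=[1, 1, 1, 1], delta_pos=[[0, 0, 0.06], [0, 0, 0.12], [0, 0, 0.15], [0, 0, 0.15]], turn=[[0, 0, 0], [0, 0, 0], [0, 0, 0], [0, 0, 0]])

```text
time: 7.88
position: [0.4393, -0.0245, 0.0232]
tool_rot: [1.0, -0.011, 0.0, 0.0]
ft_force: [-0.5, -0.4, 6.1]
grip_width: 0.0536
grip_force: 12.0
```

play_rows(gripper=[0.2, -0.2, -0.6, -1, -1, -1, -1, -1, -1, -1, -1, -1], delta_pos=[[0, 0, 0], [0, 0, 0], [0, 0, 0], [0, 0, 0], [0, 0, 0], [0, 0, -1.5], [0, 0, -5], [0, 0, -10], [0, 0, -15], [0, 0, -19], [0, 0, -21], [0, 0, -21]], turn=[[0, 0, 0], [0, 0, 0], [0, 0, 0], [0, 0, 0], [0, 0, 0], [0, 0, 0], [0, 0, 0], [0, 0, 0], [0, 0, 0], [0, 0, 0], [0, 0, 0], [0, 0, 0]])

```text
time: 9.38
position: [0.44, -0.0246, 0.2338]
tool_rot: [1.0, -0.011, 0.002, 0.001]
ft_force: [-0.6, 0.3, 0.4]
grip_width: 0.087
grip_force: 0.0
```

```bash
python3 - <<'E'
from rig import robot
from go import *
delta(robot,[.48,-.238,.2],[0,0,-1],[-.023,-1,0])
E
```

```text
pos [4.45, 21.24, 3.42] turn [0.001, -0.004, 0.001]
```

play_rows(gripper=[-1, -1, -1, -1, -1, -1, -1, -1, -1, -1, -1, -1], delta_pos=[[4.4, 21.2, 0], [4.4, 21.2, 0], [4.4, 21.2, 0], [4.4, 21.2, 0], [4.4, 21.2, 3], [4.4, 21.2, 7], [4.4, 21.2, 10], [4.4, 21.2, 12.5], [4.4, 21.2, 13.7], [4.4, 21.2, 14], [4.4, 21.2, 14], [4.4, 21.2, 14]], turn=[[0, 0, 0], [0, 0, 0], [0, 0, 0], [0, 0, 0], [0, 0, 0], [0, 0, 0], [0, 0, 0], [0, 0, 0], [0, 0, 0], [0, 0, 0], [0, 0, 0], [0, 0, 0]])

```text
time: 10.88
position: [0.4791, -0.2378, 0.0934]
tool_rot: [1.0, -0.011, 0.001, 0.001]
ft_force: [-0.2, 0.5, 0.2]
grip_width: 0.087
grip_force: 0.0
```

```bash
python3 - <<'E'
from rig import robot
from go import *
delta(robot,[.48,-.238,.094],[0,0,-1],[-.023,-1,0])
s=snap(robot,'side','side3')
cv2.imwrite('pics/cs3.png',cv2.resize(s['color'][110:250,180:340,::-1],None,fx=4,fy=4,interpolation=cv2.INTER_CUBIC))
E
```

```text
pos [0.09, 0.02, -0.06] turn [0.001, -0.002, 0.001]
```

View pics/cs3.png

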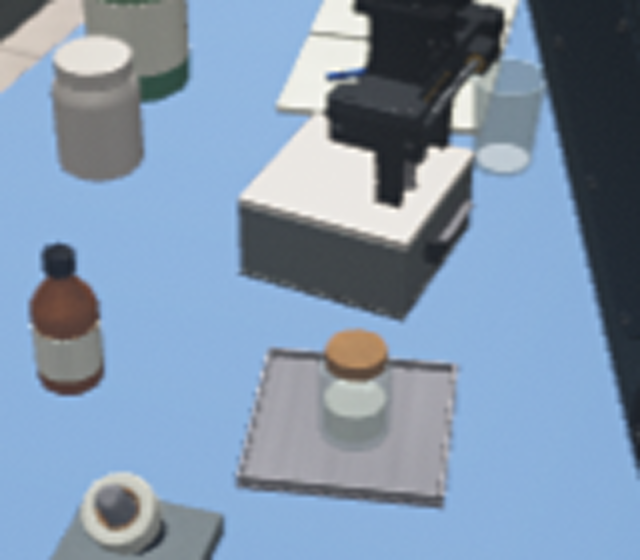

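The jar stands upright in the tray (crop 355,400) and the fingers straddle the knob (390,190). Next is the arc for opening the lid.

```bash
cat > arc.py <<'E'
from go import *
yaw=-.0233; ex=np.array([np.cos(yaw),np.sin(yaw),0]); ey=np.array([-np.sin(yaw),np.cos(yaw),0])
H=np.array([.5248,-.2384,.070])+.075*ex
H0=np.array([.4798,-.2373,.113])
def pose(th,k=.4):
    r=H0-H
    h=H+Ro.from_rotvec(th*ey).apply(r); R=Ro.from_rotvec(k*th*ey)
    z=R.apply([0,0,-1]); return h+.019*z, Ro.from_matrix(Rt(z,-ey))
def rows(a,b,n,k=.4):
    p0,R0=pose(a,k)
    P=[];T=[]
    for i in range(1,n+1):
        p,R=pose(a+(b-a)*i/n,k); P.append((R0.inv().apply(p-p0)*100).round(1).tolist()); T.append((R0.inv()*R).as_rotvec().round(2).tolist())
    print(P);print(T)
E
python3 -c "
from arc import *
rows(0,.7,9);rows(.7,1.7,12); print(pose(1.7)[0])"
```

```text
[[0.3, 0.0, -0.9], [0.7, -0.0, -1.8], [1.1, 0.0, -2.7], [1.7, 0.0, -3.5], [2.2, 0.0, -4.3], [2.9, -0.0, -5.0], [3.6, 0.0, -5.6], [4.3, -0.0, -6.2], [5.1, 0.0, -6.8]]
[[0.0, -0.03, 0.0], [0.0, -0.06, 0.0], [0.0, -0.09, 0.0], [0.0, -0.12, 0.0], [0.0, -0.16, -0.0], [0.0, -0.19, 0.0], [0.0, -0.22, 0.0], [-0.0, -0.25, 0.0], [0.0, -0.28, 0.0]]
[[0.7, -0.0, -0.7], [1.5, -0.0, -1.4], [2.3, -0.0, -2.0], [3.1, -0.0, -2.5], [4.0, -0.0, -3.0], [5.0, -0.0, -3.4], [5.9, -0.0, -3.7], [6.9, -0.0, -3.9], [7.9, -0.0, -4.0], [8.9, -0.0, -4.0], [9.9, -0.0, -4.0], [10.9, -0.0, -3.8]]
[[-0.0, -0.03, 0.0], [0.0, -0.07, 0.0], [-0.0, -0.1, 0.0], [-0.0, -0.13, 0.0], [-0.0, -0.17, 0.0], [-0.0, -0.2, 0.0], [-0.0, -0.23, 0.0], [-0.0, -0.27, -0.0], [0.0, -0.3, 0.0], [0.0, -0.33, 0.0], [0.0, -0.37, 0.0], [0.0, -0.4, 0.0]]
[ 0.6459259  -0.24117143  0.16869888]
```

play_rows(gripper=[0.2, 0.6, 1, 1, 1, 1], delta_pos=[[0.1, 0, -0.1], [0.1, 0, -0.1], [0.1, 0, -0.1], [0.1, 0, -0.1], [0.1, 0, -0.1], [0.1, 0, -0.1]], turn=[[0, 0, 0], [0, 0, 0], [0, 0, 0], [0, 0, 0], [0, 0, 0], [0, 0, 0]], squeeze=25)

```text
time: 11.68
position: [0.4794, -0.2373, 0.0935]
tool_rot: [1.0, -0.011, -0.0, -0.0]
ft_force: [-0.6, 0.6, 0.3]
grip_width: 0.0351
grip_force: 0.0
```

play_rows(gripper=[1, 1, 1, 1, 1, 1], delta_pos=[[0, 0, 0], [0, 0, 0], [0, 0, 0], [0.3, 0, -0.9], [0.7, 0, -1.8], [0.7, 0, -1.8]], turn=[[0, 0, 0], [0, 0, 0], [0, 0, 0], [0, -0.03, 0], [0, -0.06, 0], [0, -0.06, 0]])

```text
time: 12.42
position: [0.4865, -0.2393, 0.1121]
tool_rot: [0.999, -0.01, -0.03, 0.001]
ft_force: [-2.9, -5.5, 0.8]
grip_width: 0.0264
grip_force: 25.0
```

play_rows(gripper=[1, 1, 1, 1, 1, 1, 1, 1], delta_pos=[[0.4, 0, -0.9], [1.0, 0, -1.7], [1.5, 0, -2.5], [2.2, 0, -3.2], [2.9, 0, -3.8], [3.6, 0, -4.4], [4.4, 0, -5.0], [4.4, 0, -5.0]], turn=[[0, -0.03, 0], [0, -0.06, 0], [0, -0.1, 0], [0, -0.13, 0], [0, -0.16, 0], [0, -0.19, 0], [0, -0.22, 0], [0, -0.22, 0]])

```text
time: 13.42
position: [0.5297, -0.2401, 0.1618]
tool_rot: [0.989, -0.011, -0.144, -0.0]
ft_force: [-9.8, -2.8, 15.6]
grip_width: 0.0266
grip_force: 25.0
```

```bash
python3 - <<'E'
from rig import robot
from arc import *
p,R=pose(.7); d=delta(robot,p,R.as_matrix()[:,2],R.as_matrix()[:,1])
print(robot.get_obs()['ft_force'])
s=snap(robot,'side','side4')
cv2.imwrite('pics/cs4.png',cv2.resize(s['color'][90:230,200:360,::-1],None,fx=4,fy=4,interpolation=cv2.INTER_CUBIC))
E
```

```text
pos [0.07, -0.16, -0.03] turn [0.003, 0.01, 0.001]
[-9.78358978 -2.84237975 15.61394034]
```

View pics/cs4.png

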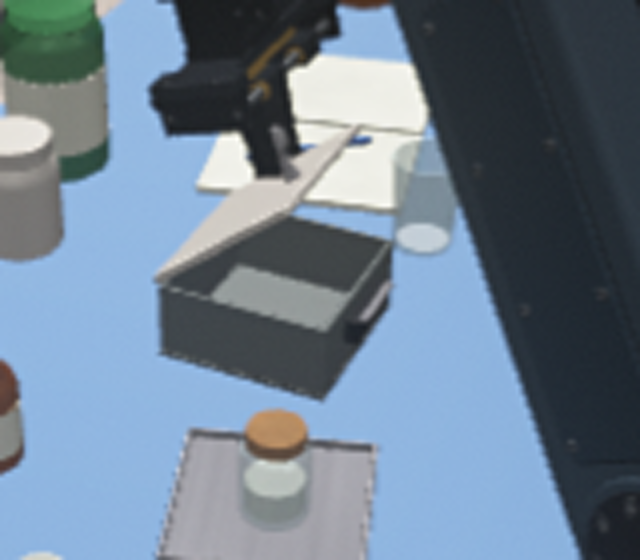

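The lid is open about 40 degrees, held by the knob at crop (285,165). I'll continue with slightly more radius to relieve the radial force.

play_rows(gripper=[1, 1, 1, 1, 1, 1, 1], delta_pos=[[0.6, -0.1, -0.9], [1.4, -0.1, -1.6], [2.2, -0.1, -2.2], [3.1, -0.1, -2.7], [4.0, -0.1, -3.2], [5.0, -0.1, -3.6], [5.0, -0.1, -3.6]], turn=[[0, -0.03, 0], [0, -0.07, 0], [0, -0.1, 0], [0, -0.13, 0], [0, -0.17, 0], [0, -0.2, 0], [0, -0.2, 0]])

```text
time: 14.35
position: [0.5923, -0.2413, 0.1814]
tool_rot: [0.971, -0.011, -0.237, -0.0]
ft_force: [-0.2, -3.7, 7.1]
grip_width: 0.027
grip_force: 25.0
```

```bash
python3 - <<'E'
from rig import robot
from arc import *
rows(1.2,1.8,8)
p,R=pose(1.8); delta(robot,p,R.as_matrix()[:,2],R.as_matrix()[:,1])
E
```

```text
[[0.8, -0.0, -0.4], [1.6, -0.0, -0.8], [2.5, -0.0, -1.1], [3.3, -0.0, -1.3], [4.2, -0.0, -1.5], [5.1, -0.0, -1.6], [6.0, -0.0, -1.6], [6.9, -0.0, -1.6]]
[[0.0, -0.03, -0.0], [-0.0, -0.06, 0.0], [-0.0, -0.09, 0.0], [0.0, -0.12, -0.0], [0.0, -0.15, -0.0], [0.0, -0.18, -0.0], [0.0, -0.21, -0.0], [-0.0, -0.24, 0.0]]
pos [6.54, -0.13, -1.3] turn [0.005, -0.241, -0.002]
```

play_rows(gripper=[1, 1, 1, 1, 1, 1, 1, 1, 1], delta_pos=[[0.8, 0, -0.5], [1.6, 0, -0.9], [2.5, 0, -1.2], [3.3, 0, -1.4], [4.2, 0, -1.5], [5.0, 0, -1.5], [5.8, 0, -1.5], [6.4, 0, -1.5], [6.4, 0, -1.5]], turn=[[0, -0.03, 0], [0, -0.06, 0], [0, -0.09, 0], [0, -0.12, 0], [0, -0.15, 0], [0, -0.18, 0], [0, -0.21, 0], [0, -0.23, 0], [0, -0.23, 0]])

```text
time: 15.48
position: [0.6565, -0.2425, 0.1643]
tool_rot: [0.938, -0.011, -0.346, -0.001]
ft_force: [2.8, -5.2, 4.9]
grip_width: 0.0267
grip_force: 25.0
```

play_rows(gripper=[0.4, 0, -0.5, -1, -1, -1, -1, -1, -1, -1, -1], delta_pos=[[0, 0, 0], [0, 0, 0], [0, 0, 0], [0, 0, 0], [0, 0, 0], [0, 0, -2], [0, 0, -5], [0, 0, -8], [0, 0, -11], [0, 0, -12], [0, 0, -12]], turn=[[0, 0, 0], [0, 0, 0], [0, 0, 0], [0, 0, 0], [0, 0, 0], [0, 0, 0], [0, 0, 0], [0, 0, 0], [0, 0, 0], [0, 0, 0], [0, 0, 0]])

```text
time: 16.85
position: [0.7206, -0.2385, 0.252]
tool_rot: [0.939, -0.01, -0.343, -0.002]
ft_force: [0.2, -0.8, -0.1]
grip_width: 0.0871
grip_force: 0.0
```

```bash
cat > roll.py <<'E'
from go import *
yaw=-1.439; sx=np.array([np.cos(yaw),np.sin(yaw),0]); sy=np.array([-np.sin(yaw),np.cos(yaw),0])
d=-.5*sx+np.array([0,0,.8660])
tip=np.array([.5144,.186,.0945]); sh=tip-.051*d
E
python3 - <<'E'
from rig import robot
from roll import *
print(robot.get_obs()['position'],robot.get_obs()['grip_width'])
delta(robot,[.60,.03,.32],[0,0,-1],[0,-1,0])
delta(robot,tip+.06*d,-d,sy)
print(tip+.06*d,sh)
E
```

```text
[ 0.72059731 -0.23854698  0.25198685] 0.08705105198286615
pos [-14.06, -26.59, 2.88] turn [-0.004, 0.701, -0.02]
pos [-10.02, -45.02, 22.12] turn [-0.99, 0.134, -1.412]
[0.51045755 0.21573982 0.14646   ] [0.51775109 0.16072115 0.050334  ]
```

play_rows(gripper=[-1, -1, -1, -1, -1, -1, -1, -1, -1], delta_pos=[[2, 0, -5], [-5, -10, 0], [-14.1, -26.6, 2.9], [-14.1, -26.6, 2.9], [-14.1, -26.6, 2.9], [-14.1, -26.6, 2.9], [-14.1, -26.6, 2.9], [-14.1, -26.6, 2.9], [-14.1, -26.6, 2.9]], turn=[[0, 0, 0], [0, 0.2, 0], [0, 0.4, 0], [0, 0.7, -0.02], [0, 0.7, -0.02], [0, 0.7, -0.02], [0, 0.7, -0.02], [0, 0.7, -0.02], [0, 0.7, -0.02]])

```text
time: 17.98
position: [0.6009, 0.0288, 0.3197]
tool_rot: [1.0, -0.002, -0.001, -0.002]
ft_force: [0.0, 0.1, 0.1]
grip_width: 0.0871
grip_force: 0.0
```

```bash
python3 - <<'E'
from rig import robot
from roll import *
print(robot.get_obs()['position'])
delta(robot,tip+.08*d,-d,sy)
# measure lid & roll from fresh pics
c=snap(robot,'top','top5'); s=snap(robot,'side','side5')
a=cv2.resize(c['color'][150:230,170:270,::-1],None,fx=4,fy=5*4//5,interpolation=cv2.INTER_CUBIC)
b=cv2.resize(s['color'][215:295,165:265,::-1],None,fx=4,fy=4,interpolation=cv2.INTER_CUBIC)
e=cv2.resize(s['color'][80:230,200:330,::-1],None,fx=2,fy=2,interpolation=cv2.INTER_CUBIC)
e2=cv2.resize(c['color'][130:260,270:370,::-1],None,fx=2,fy=2,interpolation=cv2.INTER_CUBIC)
im=np.zeros((600,800,3),np.uint8); im[:320,:400]=a; im[:320,400:]=b; im[320:580,:200]=e2; im[320:600,400:660]=e[:280]
cv2.imwrite('pics/m5.png',im)
E
```

```text
[0.60089286 0.02879621 0.31973089]
pos [-9.2, -19.59, 15.7] turn [-0.45, -0.391, -1.661]
```

View pics/m5.png

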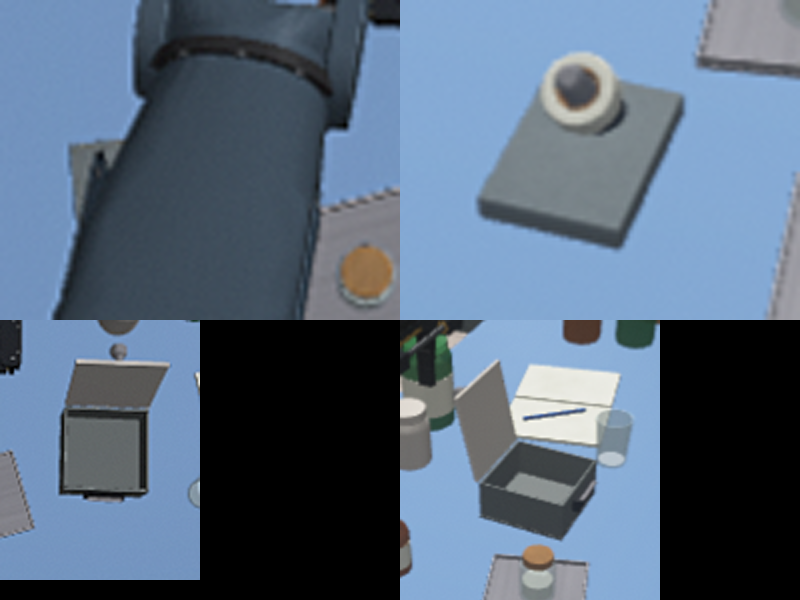

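The lid is open past vertical, with its knob behind at (118,350). The roll's ring spans x 541..622, y 52..134 in the right-hand crop. I'll check the roll model against those extents.

```bash
python3 - <<'E'
from roll import *
from scipy.optimize import least_squares
T=load('top0');S=load('side5')
a=np.linspace(0,2*np.pi,120); u=np.cross(d,sy)
def ext(c,sh):
    P=np.array([proj(c,sh+h*d+.025*(np.cos(t)*u+np.sin(t)*sy)) for h in(0,.026) for t in a]); return np.r_[P.min(0),P.max(0)]
print(ext(T,sh).round(1),ext(S,sh).round(1))
ob=np.r_[[198.75,187,215.5,202],[200.25,228,220.5,248.5]]
r=least_squares(lambda p:np.r_[ext(T,sh+np.r_[p,0]),ext(S,sh+np.r_[p,0])]-ob,[0,0]); print(r.x.round(4),r.fun.round(1))
r=least_squares(lambda p:np.r_[ext(S,sh+np.r_[p,0])]-ob[4:],[0,0]); print(r.x.round(4),r.fun.round(1))
print(proj(S,tip).round(1),proj(T,tip).round(1))
E
```

```text
[200.2 187.3 215.9 202.1] [202.1 226.5 222.9 247.6]
[0.0022 0.005 ] [ 0.1 -0.4 -1.  -0.6  0.1 -0.5  0.8  0.1]
[0.0029 0.0062] [-0.4 -0.3  0.4  0.3]
[209.  232.9] [201.5 193.5]
```

```bash
cat >> roll.py <<'E'
sh=np.array([.5185,.1655,.0503])
E
python3 - <<'E'
from rig import robot
from roll import *
delta(robot,sh+.12*d,-d,sy); print(sh+.12*d)
E
```

```text
pos [-9.01, -19.54, 16.6] turn [-0.452, -0.39, -1.662]
[0.51061509 0.22497965 0.15422   ]
```

play_rows(gripper=[-1, -1, -1, -1, -1, -1, -1, -1, -1, -1, -1, -1], delta_pos=[[-2, -4, 0], [-4, -9, 0], [-6, -14, 0], [-9, -19.5, 1], [-9, -19.5, 2], [-9, -19.5, 3], [-9, -19.5, 5], [-9, -19.5, 7], [-9, -19.5, 10], [-9, -19.5, 13], [-9, -19.5, 16.6], [-9, -19.5, 16.6]], turn=[[-0.05, -0.04, -0.17], [-0.09, -0.08, -0.34], [-0.14, -0.12, -0.5], [-0.18, -0.16, -0.67], [-0.23, -0.2, -0.84], [-0.28, -0.24, -1.0], [-0.32, -0.28, -1.17], [-0.37, -0.32, -1.34], [-0.41, -0.36, -1.5], [-0.45, -0.39, -1.66], [-0.45, -0.39, -1.66], [-0.45, -0.39, -1.66]])

```text
time: 19.58
position: [0.5082, 0.2246, 0.1517]
tool_rot: [0.636, 0.726, -0.174, 0.192]
ft_force: [-0.2, -0.1, -0.5]
grip_width: 0.0866
grip_force: 0.0
```

```bash
python3 - <<'E'
from rig import robot
from roll import *
print(robot.get_obs()['q'].round(2))
delta(robot,sh+.003*d,-d,sy)
E
```

```text
[ 0.47  0.66  1.54 -0.53  1.19  0.61]
pos [-0.11, 0.33, 11.48] turn [-0.007, 0.001, 0.002]
```

play_rows(gripper=[-1, -1, -1, -1, -1, -1, -1, -1, 0, 1, 1, 1], delta_pos=[[-0.1, 0.3, 1], [-0.1, 0.3, 3], [-0.1, 0.3, 6], [-0.1, 0.3, 8.5], [-0.1, 0.3, 10.3], [-0.1, 0.3, 11.2], [-0.1, 0.3, 11.5], [-0.1, 0.3, 11.5], [-0.1, 0.3, 11.5], [-0.1, 0.3, 11.5], [-0.1, 0.3, 11.5], [-0.1, 0.3, 11.5]], turn=[[0, 0, 0], [0, 0, 0], [0, 0, 0], [0, 0, 0], [0, 0, 0], [0, 0, 0], [0, 0, 0], [0, 0, 0], [0, 0, 0], [0, 0, 0], [0, 0, 0], [0, 0, 0]], squeeze=6)

```text
time: 21.08
position: [0.5198, 0.1689, 0.056]
tool_rot: [0.637, 0.727, -0.17, 0.194]
ft_force: [-0.1, -0.2, -0.2]
grip_width: 0.0553
grip_force: 0.0
```

play_rows(gripper=[1, 1], delta_pos=[[0, 0, 0], [0, 0, 0]], turn=[[0, 0, 0], [0, 0, 0]])

```text
time: 21.32
position: [0.5199, 0.1689, 0.0559]
tool_rot: [0.637, 0.727, -0.17, 0.194]
ft_force: [-0.6, 0.8, 0.7]
grip_width: 0.0507
grip_force: 6.0
```

```bash
python3 - <<'E'
from rig import robot
from roll import *
o=robot.get_obs();print(o['position'],o['ft_force'],o['grip_width'],o['grip_force'])
delta(robot,sh+.003*d,-d,sy)
s=snap(robot,'side','side6')
cv2.imwrite('pics/cs6.png',cv2.resize(s['color'][190:300,150:280,::-1],None,fx=5,fy=5,interpolation=cv2.INTER_CUBIC))
E
```

```text
[0.51987195 0.16886649 0.05594163] [-0.63086145  0.75996511  0.70361622] 0.05074854107429041 6.001124605536461
pos [0.01, -0.18, 0.35] turn [-0.0, -0.002, -0.0]
```

View pics/cs6.png

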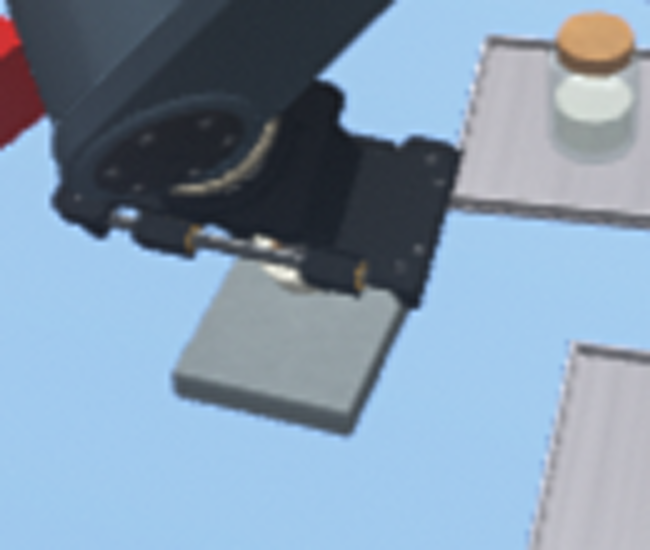

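The grip is on the roll (width 50.7 mm) but about 3.5 mm high. I'll regrip slightly lower.

play_rows(gripper=[-0.4, -0.4, -0.4, -0.4, -0.4, 1, 1, 1, 1], delta_pos=[[0, 0, 0], [0, 0, 0], [0, 0, 0.3], [0, 0, 0.4], [0, 0, 0.4], [0, 0, 0.4], [0, 0, 0.4], [0, 0, 0.4], [0, 0, 0.4]], turn=[[0, 0, 0], [0, 0, 0], [0, 0, 0], [0, 0, 0], [0, 0, 0], [0, 0, 0], [0, 0, 0], [0, 0, 0], [0, 0, 0]], squeeze=10)

```text
time: 22.5
position: [0.5201, 0.1669, 0.0525]
tool_rot: [0.637, 0.727, -0.17, 0.194]
ft_force: [-0.8, -0.0, 0.5]
grip_width: 0.0507
grip_force: 10.0
```

Now slide it off along the axis.

play_rows(gripper=[1, 1, 1, 1, 1, 1, 1, 1, 1, 1], delta_pos=[[0, 0, -0.4], [0, 0, -1.2], [0, 0, -2.2], [0, 0, -3.2], [0, 0, -4.2], [0, 0, -5.2], [0, 0, -6.5], [0, 0, -9], [0, 0, -11], [0, 0, -11]], turn=[[0, 0, 0], [0, 0, 0], [0, 0, 0], [0, 0, 0], [0, 0, 0], [0, 0, 0], [0, 0, 0], [0, 0, 0], [0, 0, 0], [0, 0, 0]])

```text
time: 23.75
position: [0.5138, 0.2224, 0.1494]
tool_rot: [0.637, 0.727, -0.168, 0.195]
ft_force: [-0.1, 0.4, -0.1]
grip_width: 0.0504
grip_force: 10.0
```

```bash
python3 - <<'E'
from rig import robot
from arc import *
o=robot.get_obs();print(o['position'],o['q'].round(2),o['ft_force'],o['grip_width'])
print('A');delta(robot,[.48,.16,.25],[0,0,-1],ex)
print('B');delta(robot,[.48,.16,.25],[0,0,-1],-ey)
E
```

```text
[0.51381489 0.22244623 0.14941984] [ 0.47  0.66  1.55 -0.54  1.17  0.61] [-0.06712215  0.39268391 -0.12715995] 0.05040142062544777
A
pos [-9.99, -4.14, -5.88] turn [0.044, 0.519, 0.152]
B
pos [-9.99, -4.14, -5.88] turn [0.451, 0.381, 1.682]
```

play_rows(gripper=[1, 1, 1, 1, 1, 1, 1, 1, 1, 1, 1, 1], delta_pos=[[-2, -1, -2], [-4, -2, -3], [-6, -3, -4], [-8, -4, -5], [-10, -4.1, -5.9], [-10, -4.1, -5.9], [-10, -4.1, -5.9], [-10, -4.1, -5.9], [-10, -4.1, -5.9], [-10, -4.1, -5.9], [-10, -4.1, -5.9], [-10, -4.1, -5.9]], turn=[[0.04, 0.04, 0.16], [0.08, 0.07, 0.32], [0.13, 0.11, 0.48], [0.17, 0.14, 0.64], [0.21, 0.18, 0.8], [0.26, 0.22, 0.96], [0.3, 0.25, 1.12], [0.34, 0.29, 1.28], [0.39, 0.33, 1.44], [0.43, 0.36, 1.6], [0.45, 0.38, 1.68], [0.45, 0.38, 1.68]])

```text
time: 25.25
position: [0.4788, 0.1582, 0.2482]
tool_rot: [1.0, -0.011, -0.003, 0.002]
ft_force: [-0.3, -0.0, -0.4]
grip_width: 0.0507
grip_force: 10.0
```

```bash
python3 - <<'E'
from rig import robot
from arc import *
o=robot.get_obs();print(o['position'],o['q'].round(2),o['ft_force'],o['grip_width'])
delta(robot,[.513,-.238,.20],[0,0,-1],-ey)
E
```

```text
[0.47878681 0.15823445 0.24819596] [ 0.1   0.34  1.69 -0.    1.12  1.69] [-0.27861832 -0.01337581 -0.39888439] 0.050722205682456556
pos [4.33, 39.52, 4.93] turn [0.003, 0.006, 0.001]
```

play_rows(gripper=[1, 1, 1, 1, 1, 1, 1, 1, 1, 1, 1, 1], delta_pos=[[0.5, 3, 0], [1, 8, 0], [1.5, 13, 0], [2, 18, 0], [2.6, 23, 0], [3.2, 28, 0], [3.8, 33, 0], [4.2, 37, 1], [4.3, 39, 3], [4.3, 39.5, 4.9], [4.3, 39.5, 4.9], [4.3, 39.5, 4.9]], turn=[[0, 0, 0], [0, 0, 0], [0, 0, 0], [0, 0, 0], [0, 0, 0], [0, 0, 0], [0, 0, 0], [0, 0, 0], [0, 0, 0], [0, 0, 0], [0, 0, 0], [0, 0, 0]])

```text
time: 26.75
position: [0.5139, -0.2359, 0.2005]
tool_rot: [1.0, -0.01, -0.002, 0.001]
ft_force: [0.0, -0.0, -0.6]
grip_width: 0.0506
grip_force: 10.0
```

```bash
python3 - <<'E'
from rig import robot
from arc import *
o=robot.get_obs();print(o['position'],o['ft_force'],o['grip_width'])
delta(robot,[.515,-.238,.015],[0,0,-1],-ey)
E
```

```text
[ 0.51389356 -0.23593343  0.20047584] [ 0.01909509 -0.00841703 -0.57477926] 0.050566157552025225
pos [0.2, 0.17, 18.55] turn [0.002, 0.005, 0.003]
```

play_rows(gripper=[1, 1, 1, 1, 1, 1, 1, 1, 1, 1, 1], delta_pos=[[0.1, 0.2, 1], [0.1, 0.2, 3], [0.1, 0.2, 6], [0.1, 0.2, 9], [0.1, 0.2, 12], [0.1, 0.2, 14.5], [0.1, 0.2, 16.5], [0.1, 0.2, 17.6], [0.1, 0.2, 18.1], [0.1, 0.2, 18.3], [0.1, 0.2, 18.3]], turn=[[0, 0, 0], [0, 0, 0], [0, 0, 0], [0, 0, 0], [0, 0, 0], [0, 0, 0], [0, 0, 0], [0, 0, 0], [0, 0, 0], [0, 0, 0], [0, 0, 0]])

```text
time: 28.12
position: [0.5146, -0.2397, 0.0183]
tool_rot: [1.0, -0.011, -0.001, 0.002]
ft_force: [0.6, -0.2, -0.1]
grip_width: 0.0505
grip_force: 10.0
```

play_rows(gripper=[1, 1, 1, 1, 1, 1], delta_pos=[[0, 0, 0.2], [0, 0, 0.4], [0, 0, 0.5], [0, 0, 0.6], [0, 0, 0.7], [0, 0, 0.7]], turn=[[0, 0, 0], [0, 0, 0], [0, 0, 0], [0, 0, 0], [0, 0, 0], [0, 0, 0]])

```text
time: 28.88
position: [0.5141, -0.2394, 0.0106]
tool_rot: [1.0, -0.011, -0.002, 0.001]
ft_force: [-0.5, -0.6, -0.2]
grip_width: 0.0508
grip_force: 10.0
```

play_rows(gripper=[1, 1, 1, 1], delta_pos=[[0, 0, 0.1], [0, 0, 0.2], [0, 0, 0.25], [0, 0, 0.25]], turn=[[0, 0, 0], [0, 0, 0], [0, 0, 0], [0, 0, 0]])

```text
time: 29.38
position: [0.5141, -0.2395, 0.0081]
tool_rot: [1.0, -0.011, -0.002, 0.001]
ft_force: [-0.2, -1.0, -0.3]
grip_width: 0.0507
grip_force: 10.0
```

play_rows(gripper=[1, 1, 1], delta_pos=[[0, 0, 0.1], [0, 0, 0.15], [0, 0, 0.15]], turn=[[0, 0, 0], [0, 0, 0], [0, 0, 0]])

```text
time: 29.75
position: [0.5141, -0.2394, 0.0067]
tool_rot: [1.0, -0.011, -0.002, 0.001]
ft_force: [-0.4, -0.7, -0.7]
grip_width: 0.0507
grip_force: 10.0
```

play_rows(gripper=[0, -0.3, -0.5, -0.5, -0.5, -0.5, -0.5, -0.5, -0.5, -0.5, -0.5, -0.5], delta_pos=[[0, 0, 0], [0, 0, 0], [0, 0, 0], [0, 0, 0], [0, 0, -0.5], [0, 0, -2], [0, 0, -5], [0, 0, -10], [0, 0, -15], [0, 0, -20], [0, 0, -24], [0, 0, -24]], turn=[[0, 0, 0], [0, 0, 0], [0, 0, 0], [0, 0, 0], [0, 0, 0], [0, 0, 0], [0, 0, 0], [0, 0, 0], [0, 0, 0], [0, 0, 0], [0, 0, 0], [0, 0, 0]])

```text
time: 31.25
position: [0.517, -0.2401, 0.2518]
tool_rot: [1.0, -0.011, 0.002, 0.004]
ft_force: [-0.9, -0.6, -1.0]
grip_width: 0.0653
grip_force: 0.0
```

```bash
python3 - <<'E'
from rig import robot
from arc import *
o=robot.get_obs();print(o['position'],o['ft_force'],o['grip_width'])
s=snap(robot,'side','side7')
# grey-level map around expected roll in box
x,y=proj(s,[.514,-.239,.031]).astype(int); print(x,y)
g=s['color'].mean(2)[y-14:y+15,x-16:x+17]
for r in g[::2]: print(' '.join(f'{int(v):3d}' for v in r[::2]))
print('lid'); x,y=proj(s,H).astype(int);print(x,y)
delta(robot,[.7206,-.2385,.252],[-np.sin(.7),0,-np.cos(.7)],-ey)
E
```

```text
[ 0.51704089 -0.24007657  0.25178743] [-0.87164559 -0.58906127 -1.00765065] 0.06527449379427364
272 166
 62  62  66  67  67  67  66  68  67  68  67  69  69  68  68  67  67
 63  62  65  66  68  67  67  66  67  67  67  68  68  68  68  67  68
 61  80 109  87  70  67  67  67  67  67  67  67  67  68  68  68  67
 68 142 151 152 149 148 104  80  69  65  67  66  67  67  67  68  66
137 151 150 149 149 150 149 148 149 127 103  75  69  65  66  66  72
150 149 150 151 149 154 197 219 224 226 172 149 148 133  92  78 117
150 149 151 150 151 229 211 109  90 122 230 218 149 149 151 140  79
 78 125 142 151 148 238 149  71  73  70 144 237 155 149 140  95  61
 66  65  65  71  94 166 204 167 161 184 238 201 144 149 113  61  63
 66  66  67  66  65  63  66  78 125 157 139 126 145 134  66  53  59
 66  67  67  66  66  67  66  68  65  64  70  79 118  78  63  44  38
 65  67  66  67  66  66  66  67  66  66  67  66  68  62  62  44  37
 68  66  67  68  66  67  66  68  66  66  67  66  67  63  63  62  55
 67  67  67  66  67  66  67  67  66  68  67  66  65  62  63  61  91
 67  67  67  67  67  66  68  67  67  66  66  67  66  62  60  80 167
lid
249 150
pos [20.49, -0.52, -0.27] turn [-0.009, -0.7, -0.006]
```

The roll's pale ring with its dark bore shows inside the box where expected, lying flat. Next I return to the knob.

play_rows(gripper=[-1, -1, -1, -1, -1, -1, -1, -1, -1, -1, -1, -1], delta_pos=[[0, 0, -5], [5, -0.2, -8], [10, -0.2, -8], [15, -0.2, -8], [20.5, -0.3, -6], [20.5, -0.3, -4], [20.5, -0.3, -2], [20.5, -0.3, -0.5], [20.5, -0.3, -0.5], [20.5, -0.3, -0.5], [20.5, -0.3, -0.5], [20.5, -0.3, -0.5]], turn=[[0, 0, 0], [0, 0, 0], [0, -0.1, 0], [0, -0.25, 0], [0, -0.4, 0], [0, -0.55, 0], [0, -0.7, 0], [-0.01, -0.7, 0], [-0.01, -0.7, 0], [-0.01, -0.7, 0], [-0.01, -0.7, 0], [-0.01, -0.7, 0]])

```text
time: 32.8
position: [0.7204, -0.2408, 0.2541]
tool_rot: [0.939, -0.011, -0.343, 0.003]
ft_force: [-0.5, -0.7, -0.4]
grip_width: 0.0868
grip_force: 0.0
```

```bash
python3 - <<'E'
from rig import robot
from arc import *
o=robot.get_obs();print(o['position'],o['ft_force'],o['grip_width'])
delta(robot,[.6565,-.242,.1643],[-np.sin(.705),0,-np.cos(.705)],-ey)
# knob location in top view
c=snap(robot,'top','top7')
for th in(1.6,1.7,1.8,1.9):
    p,R=pose(th); h=p-.019*R.as_matrix()[:,2]; print(th,h.round(4),proj(c,h).round(1))
E
```

```text
[ 0.72036698 -0.2408068   0.25406491] [-0.54117803 -0.69700677 -0.4327294 ] 0.08675782048622903
pos [0.89, 0.12, 10.98] turn [-0.002, -0.006, -0.005]
1.6 [ 0.6463 -0.2412  0.1887] [329.4 151.1]
1.7 [ 0.6579 -0.2414  0.1835] [329.1 148.2]
1.8 [ 0.6689 -0.2417  0.1771] [328.8 145.6]
1.9 [ 0.6792 -0.2419  0.1697] [328.4 143.3]
```

play_rows(gripper=[-1, -1, -1, -1, -1, -1, 0, 1, 1, 1, 1, 1], delta_pos=[[0.9, 0.1, 1], [0.9, 0.1, 4], [0.9, 0.1, 7], [0.9, 0.1, 9.5], [0.9, 0.1, 10.8], [0.9, 0.1, 11], [0.9, 0.1, 11], [0.9, 0.1, 11], [0.9, 0.1, 11], [0.9, 0.1, 11], [0.9, 0.1, 11], [0.9, 0.1, 11]], turn=[[0, 0, 0], [0, 0, 0], [0, 0, 0], [0, 0, 0], [0, 0, 0], [0, 0, 0], [0, 0, 0], [0, 0, 0], [0, 0, 0], [0, 0, 0], [0, 0, 0], [0, 0, 0]], squeeze=25)

```text
time: 34.35
position: [0.6557, -0.2412, 0.1612]
tool_rot: [0.939, -0.011, -0.345, 0.002]
ft_force: [-0.9, 0.7, 0.1]
grip_width: 0.0352
grip_force: 0.0
```

play_rows(gripper=[1, 1, 1, 1], delta_pos=[[0, 0, 0], [0, 0, 0], [0, 0, 0], [0, 0, 0]], turn=[[0, 0, 0], [0, 0, 0], [0, 0, 0], [0, 0, 0]])

```text
time: 34.85
position: [0.6558, -0.2427, 0.1612]
tool_rot: [0.939, -0.011, -0.344, 0.003]
ft_force: [0.4, -5.0, -0.6]
grip_width: 0.0264
grip_force: 25.0
```

```bash
python3 - <<'E'
from rig import robot
from arc import *
print(robot.get_obs()['position'])
p,R=pose(1.8); delta(robot,p,R.as_matrix()[:,2],R.as_matrix()[:,1])
rows(1.8,1.0,10);rows(1.0,.3,8); rows(.3,0,4)
E
```

```text
[ 0.65576085 -0.2426605   0.16123678]
pos [-0.06, -0.12, -0.16] turn [0.014, -0.017, -0.006]
[[-0.9, 0.0, 0.2], [-1.9, 0.0, 0.5], [-2.8, -0.0, 0.8], [-3.6, 0.0, 1.2], [-4.5, 0.0, 1.7], [-5.3, 0.0, 2.3], [-6.0, 0.0, 2.9], [-6.7, 0.0, 3.5], [-7.3, -0.0, 4.3], [-7.9, 0.0, 5.1]]
[[0.0, 0.03, 0.0], [0.0, 0.06, -0.0], [0.0, 0.1, -0.0], [0.0, 0.13, 0.0], [-0.0, 0.16, -0.0], [0.0, 0.19, 0.0], [-0.0, 0.22, -0.0], [0.0, 0.26, 0.0], [0.0, 0.29, -0.0], [0.0, 0.32, -0.0]]
[[-0.8, 0.0, 0.7], [-1.6, 0.0, 1.5], [-2.2, 0.0, 2.3], [-2.8, 0.0, 3.2], [-3.3, 0.0, 4.1], [-3.8, 0.0, 5.1], [-4.1, 0.0, 6.1], [-4.4, -0.0, 7.2]]
[[-0.0, 0.04, 0.0], [-0.0, 0.07, -0.0], [0.0, 0.11, 0.0], [0.0, 0.14, -0.0], [0.0, 0.18, 0.0], [-0.0, 0.21, 0.0], [0.0, 0.25, 0.0], [-0.0, 0.28, -0.0]]
[[-0.4, 0.0, 0.8], [-0.7, -0.0, 1.7], [-1.0, 0.0, 2.6], [-1.2, 0.0, 3.5]]
[[0.0, 0.03, 0.0], [0.0, 0.06, 0.0], [0.0, 0.09, 0.0], [0.0, 0.12, 0.0]]
```

play_rows(gripper=[1, 1, 1, 1, 1, 1, 1], delta_pos=[[-0.9, 0, 0.1], [-1.9, 0, 0.4], [-2.8, 0, 0.7], [-3.6, 0, 1.1], [-4.5, 0, 1.6], [-5.3, 0, 2.2], [-5.3, 0, 2.2]], turn=[[0, 0.03, 0], [0, 0.06, 0], [0, 0.1, 0], [0, 0.13, 0], [0, 0.16, 0], [0, 0.19, 0], [0, 0.19, 0]])

```text
time: 35.72
position: [0.6003, -0.2416, 0.1779]
tool_rot: [0.967, -0.011, -0.254, 0.004]
ft_force: [-1.5, -6.4, -5.1]
grip_width: 0.0265
grip_force: 25.0
```

```bash
python3 - <<'E'
from rig import robot
from arc import *
p,R=pose(1.32); delta(robot,p,R.as_matrix()[:,2],R.as_matrix()[:,1])
rows(1.32,.6,9)
E
```

```text
pos [0.03, -0.15, -0.31] turn [0.014, -0.015, -0.003]
[[-0.8, 0.0, 0.5], [-1.7, 0.0, 1.0], [-2.4, -0.0, 1.6], [-3.1, 0.0, 2.3], [-3.8, -0.0, 3.0], [-4.4, 0.0, 3.8], [-4.9, -0.0, 4.6], [-5.4, 0.0, 5.4], [-5.8, 0.0, 6.3]]
[[0.0, 0.03, -0.0], [0.0, 0.06, -0.0], [0.0, 0.1, -0.0], [0.0, 0.13, -0.0], [0.0, 0.16, -0.0], [-0.0, 0.19, -0.0], [0.0, 0.22, -0.0], [0.0, 0.26, -0.0], [0.0, 0.29, 0.0]]
```

play_rows(gripper=[1, 1, 1, 1, 1, 1, 1, 1, 1, 1], delta_pos=[[-0.8, -0.1, 0.4], [-1.7, -0.1, 0.9], [-2.4, -0.1, 1.5], [-3.1, -0.1, 2.2], [-3.8, -0.1, 2.9], [-4.4, -0.1, 3.7], [-4.9, -0.1, 4.5], [-5.4, -0.1, 5.3], [-5.8, -0.1, 6.2], [-5.8, -0.1, 6.2]], turn=[[0, 0.03, 0], [0, 0.06, 0], [0, 0.1, 0], [0, 0.13, 0], [0, 0.16, 0], [0, 0.19, 0], [0, 0.22, 0], [0, 0.26, 0], [0, 0.29, 0], [0, 0.29, 0]])

```text
time: 36.98
position: [0.5239, -0.2403, 0.1521]
tool_rot: [0.994, -0.01, -0.107, 0.007]
ft_force: [6.6, -7.4, -9.5]
grip_width: 0.0261
grip_force: 25.0
```

```bash
python3 - <<'E'
from rig import robot
from arc import *
p,R=pose(.6); delta(robot,p,R.as_matrix()[:,2],R.as_matrix()[:,1])
p,R=pose(.0); delta(robot,p,R.as_matrix()[:,2],R.as_matrix()[:,1])
rows(.6,.0,8)
E
```

```text
pos [-0.39, -0.19, -0.19] turn [0.017, -0.027, 0.001]
pos [-3.08, -0.31, 6.61] turn [0.017, 0.213, 0.003]
[[-0.5, 0.0, 0.8], [-1.0, 0.0, 1.5], [-1.4, 0.0, 2.4], [-1.8, -0.0, 3.2], [-2.1, 0.0, 4.1], [-2.3, -0.0, 5.0], [-2.4, -0.0, 5.9], [-2.5, 0.0, 6.9]]
[[0.0, 0.03, -0.0], [-0.0, 0.06, -0.0], [-0.0, 0.09, -0.0], [-0.0, 0.12, -0.0], [-0.0, 0.15, 0.0], [-0.0, 0.18, -0.0], [-0.0, 0.21, -0.0], [-0.0, 0.24, -0.0]]
```

play_rows(gripper=[1, 1, 1, 1, 1, 1, 1, 1], delta_pos=[[-0.4, -0.1, 0.9], [-0.9, -0.1, 1.7], [-1.3, -0.1, 2.5], [-1.7, -0.1, 3.4], [-2.1, -0.1, 4.2], [-2.4, -0.1, 5.1], [-2.6, -0.1, 5.9], [-2.6, -0.1, 5.9]], turn=[[0, 0.03, 0], [0, 0.06, 0], [0, 0.09, 0], [0, 0.12, 0], [0, 0.14, 0], [0, 0.17, 0], [0, 0.2, 0], [0, 0.2, 0]])

```text
time: 37.98
position: [0.4878, -0.2397, 0.1025]
tool_rot: [1.0, -0.011, -0.005, 0.009]
ft_force: [9.4, -4.1, -5.7]
grip_width: 0.0261
grip_force: 25.0
```

```bash
python3 - <<'E'
from rig import robot
from arc import *
p,R=pose(.0); delta(robot,p,R.as_matrix()[:,2],R.as_matrix()[:,1])
E
```

```text
pos [-0.8, -0.24, 0.86] turn [0.018, 0.01, 0.002]
```

play_rows(gripper=[1, 1, 1, 1, 1, 1], delta_pos=[[0, 0, 0.2], [0, 0, 0.4], [0, 0, 0.6], [0, 0, 0.8], [0, 0, 0.9], [0, 0, 0.9]], turn=[[0, 0, 0], [0, 0, 0], [0, 0, 0], [0, 0, 0], [0, 0, 0], [0, 0, 0]])

```text
time: 38.72
position: [0.4843, -0.2395, 0.0938]
tool_rot: [1.0, -0.009, -0.009, 0.008]
ft_force: [2.5, -6.4, -0.8]
grip_width: 0.0265
grip_force: 25.0
```

play_rows(gripper=[1, 1, 1, 1], delta_pos=[[0, 0, 0.1], [0, 0, 0.2], [0, 0, 0.3], [0, 0, 0.3]], turn=[[0, 0, 0], [0, 0, 0], [0, 0, 0], [0, 0, 0]])

```text
time: 39.22
position: [0.4832, -0.2395, 0.0907]
tool_rot: [1.0, -0.009, -0.01, 0.008]
ft_force: [-1.3, -7.4, 0.2]
grip_width: 0.0262
grip_force: 25.0
```

play_rows(gripper=[1, 1, 1, 1], delta_pos=[[0, 0, 0.1], [0, 0, 0.2], [0, 0, 0.3], [0, 0, 0.3]], turn=[[0, 0, 0], [0, 0, 0], [0, 0, 0], [0, 0, 0]])

```text
time: 39.72
position: [0.483, -0.2396, 0.0897]
tool_rot: [1.0, -0.009, -0.01, 0.009]
ft_force: [-4.0, -3.6, 15.1]
grip_width: 0.0265
grip_force: 25.0
```

play_rows(gripper=[0.4, 0, -0.5, -1, -1, -1, -1, -1, -1, -1, -1], delta_pos=[[0, 0, 0], [0, 0, 0], [0, 0, 0], [0, 0, 0], [0, 0, -0.5], [0, 0, -2], [0, 0, -4], [0, 0, -6], [-0.3, 0, -7], [-0.3, 0, -7], [-0.3, 0, -7]], turn=[[0, 0, 0], [0, 0, 0], [0, 0, 0], [0, 0, 0], [0, 0, 0], [0, 0, 0], [0, 0, 0], [0, 0, 0], [0, 0, 0], [0, 0, 0], [0, 0, 0]])

```text
time: 41.1
position: [0.4796, -0.2357, 0.1562]
tool_rot: [1.0, -0.009, -0.012, 0.005]
ft_force: [-1.2, -0.4, -0.3]
grip_width: 0.0869
grip_force: 0.0
```

```bash
python3 - <<'E'
from rig import robot
from arc import *
s=snap(robot,'side','side8'); a=load('side0')
# compare front-corner columns before/after
for x in (255,265,275,281,285):
    f=lambda c:[int(v) for v in c['color'].mean(2)[160:192:1,x]]
    print(x,f(a));print('   ',f(s))
delta(robot,[.480,-.2385,.13],[0,0,-1],-ey)
E
```

```text
255 [213, 214, 214, 200, 116, 98, 62, 61, 61, 61, 61, 62, 61, 62, 61, 62, 61, 61, 61, 61, 60, 62, 80, 145, 164, 162, 163, 162, 162, 162, 161, 162]
    [230, 230, 232, 221, 131, 112, 71, 69, 71, 71, 71, 71, 72, 70, 71, 70, 69, 71, 69, 70, 69, 71, 93, 161, 182, 182, 181, 180, 180, 180, 180, 179]
265 [213, 214, 213, 213, 215, 212, 164, 106, 91, 62, 62, 61, 62, 62, 62, 62, 61, 62, 60, 60, 60, 61, 61, 60, 66, 73, 144, 163, 164, 162, 162, 162]
    [230, 230, 230, 230, 231, 231, 184, 122, 102, 71, 70, 71, 72, 70, 70, 70, 70, 70, 71, 70, 69, 70, 70, 70, 77, 83, 161, 182, 181, 180, 181, 180]
275 [214, 214, 213, 214, 213, 214, 214, 216, 211, 130, 104, 72, 61, 61, 61, 61, 60, 61, 61, 62, 62, 61, 60, 60, 60, 60, 63, 78, 80, 146, 162, 163]
    [230, 231, 230, 230, 230, 230, 231, 232, 231, 144, 111, 83, 68, 70, 70, 71, 70, 70, 68, 70, 69, 70, 69, 69, 70, 68, 72, 88, 92, 163, 181, 180]
281 [213, 213, 213, 214, 213, 213, 214, 215, 217, 216, 179, 106, 88, 61, 59, 59, 60, 59, 59, 58, 58, 59, 58, 58, 57, 57, 55, 58, 82, 121, 148, 163]
    [230, 230, 230, 230, 230, 230, 231, 231, 233, 235, 198, 119, 101, 68, 68, 68, 67, 66, 67, 66, 65, 66, 65, 66, 66, 65, 64, 68, 93, 139, 167, 181]
285 [213, 214, 215, 215, 211, 167, 127, 83, 64, 57, 57, 58, 51, 53, 55, 57, 58, 57, 58, 56, 58, 68, 75, 105, 144, 156, 163, 163, 162, 162, 162, 163]
    [230, 230, 231, 232, 231, 186, 141, 96, 74, 65, 64, 63, 61, 61, 60, 64, 66, 64, 65, 65, 66, 77, 85, 120, 160, 174, 181, 182, 181, 181, 180, 180]
pos [0.11, 0.25, 2.6] turn [0.011, 0.025, 0.005]
```

play_rows(gripper=[1, 1, 1, 1, 1, 1, 1, 1, 1, 1, 1, 1], delta_pos=[[0.1, 0.2, 0], [0.1, 0.2, 0], [0.1, 0.2, 0], [0.1, 0.2, 0], [0.1, 0.2, 0], [0.1, 0.2, 0], [0.1, 0.2, 0], [0.1, 0.2, 0.5], [0.1, 0.2, 1.5], [0.1, 0.2, 2.3], [0.1, 0.2, 2.8], [0.1, 0.2, 3.0]], turn=[[0, 0.02, 0], [0, 0.02, 0], [0, 0.02, 0], [0, 0.02, 0], [0, 0.02, 0], [0, 0.02, 0], [0, 0.02, 0], [0, 0.02, 0], [0, 0.02, 0], [0, 0.02, 0], [0, 0.02, 0], [0, 0.02, 0]])

```text
time: 42.65
position: [0.4801, -0.2383, 0.126]
tool_rot: [1.0, -0.009, -0.002, 0.006]
ft_force: [0.5, 0.2, -0.5]
grip_width: 0.0008
grip_force: 0.0
```

play_rows(gripper=[1, 1, 1, 1], delta_pos=[[0, 0, 0.2], [0, 0, 0.4], [0, 0, 0.55], [0, 0, 0.55]], turn=[[0, 0, 0], [0, 0, 0], [0, 0, 0], [0, 0, 0]])

```text
time: 43.15
position: [0.4804, -0.2385, 0.1219]
tool_rot: [1.0, -0.009, -0.002, 0.006]
ft_force: [-1.3, 0.9, 5.1]
grip_width: 0.0003
grip_force: 2.4
```

play_rows(gripper=[1, 1, 1], delta_pos=[[0, 0, 0.1], [0, 0, 0.2], [0, 0, 0.2]], turn=[[0, 0, 0], [0, 0, 0], [0, 0, 0]])

```text
time: 43.52
position: [0.4804, -0.2385, 0.1216]
tool_rot: [1.0, -0.009, -0.002, 0.006]
ft_force: [-4.4, 2.8, 17.4]
grip_width: 0.0005
grip_force: 8.4
```

play_rows(gripper=[1, 1, 1, 1, 1, 1, 1, 1], delta_pos=[[0, 0, -1], [0, 0, -4], [0, 0, -8], [0, 0, -12], [0, 0, -15], [0, 0, -15], [0, 0, -15], [0, 0, -15]], turn=[[0, 0, 0], [0, 0, 0], [0, 0, 0], [0, 0, 0], [0, 0, 0], [0, 0, 0], [0, 0, 0], [0, 0, 0]])

```text
time: 44.52
position: [0.48, -0.2361, 0.2674]
tool_rot: [1.0, -0.009, -0.003, 0.005]
ft_force: [0.6, 0.2, 0.2]
grip_width: 0.0003
grip_force: 0.0
```

```bash
python3 - <<'E'
from rig import robot
from h import *
s=snap(robot,'side','side9'); p=load('side3'); 
# jar/tray/bystander regions unchanged vs side3 (before opening)
d=np.abs(s['color'].astype(int)-p['color']).max(2)
for n,X in dict(jar=[.439,-.025,.04],amber=[.66,0,.06],tray=[.439,-.025,.012],green=[.42,.37,.06],beaker=[.44,-.41,.05]).items():
    x,y=proj(s,X).astype(int); r=d[y-18:y+18,x-18:x+18]; print(n,x,y,int(np.median(r)),int((r>50).sum()))
print(robot.get_obs()['position'],robot.hand_in())
E
```

```text
jar 268 207 4 0
amber 198 188 5 0
tray 268 215 4 0
green 205 309 5 0
beaker 310 141 4 452
the job is handed in; nothing more can be done
[ 0.48014605 -0.23618389  0.26751446] None
```

The job is handed in at about 44.5 s: jar upright in the right-hand tray, roll lying flat in the dispenser and lid pressed shut; the final image check showed the jar, tray, amber bottle and green rack unmoved, but was inconclusive for the beaker, whose patch differed (probably the arm in view).

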